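# Charge the cold solder pot and get it ready for tinning

## Robot

A 6-joint arm with a two-finger parallel gripper is mounted at the origin on a cart in front of the work surface, level with it; the furniture and walls round the work are solid. World frame = base frame: x ahead of the robot, y to its left, z up, the work surface at z = 0. Lengths are in mm, angles in rad, forces in N, time in s.
With the tool pointing down it reaches from about 300 to 775 mm from the base axis. Payload 14.6 kg.
Tool frame: the origin (TCP) lies at the very end of the fingers, on their centre line; the grasp point (between the pads) lies 19 mm behind it; z points along the fingers, y is the line along which they close (so a half turn about z gives the same grasp; the last joint's range is limited). The gripper opens to 94 mm and grips with 3 to 60 N. Pads are 16 mm wide; open, the fingers measure 119 mm over their backs; the gripper's body (75 mm by 177 mm) begins 78 mm behind the grasp point.
Start: joints at [-1.26, 0.3, 1.521, -0, 1.321, -0.067], TCP at [202.874, -511.206, 205.446] pointing down, gripper open.
Joint ranges: [-3.03, 3.03], [-0.79, 2.21], [0.23, 2.52], [-1.04, 4.18], [0, 3.07], [-2.55, 2.55]. Speed limits (rad/s): [2.22, 2.22, 2.57, 3.14, 3.14, 3.14].

## Interface

Orientations are given as [roll, pitch, yaw] about the fixed x, y, z axes, in that order (R = Rz(yaw) Ry(pitch) Rx(roll)).
In Python, from cell import manip, eyes, ticket gives the robot as it stands. The module is installed in compiled form; this text tells all that it offers.
- The arm moves only by the tool arm_command, never from a script. Its argument "plan" is a list of rows, each a list of 5 numbers: the opening, from -1 (shut) to 1 (fully open), then the shift along the tool's x, y, z in m, then the turn about the tool's z in rad. In form: [[jaw, dx, dy, dz, roll], ...]. A call has 1 to 20 rows; each row shifts and turns the commanded pose from where the row before left it, along the tool's axes as they then stand; what a row does not reach is not made up. A row lasts 1/8 s, in which the tool goes at most 62.5 mm and 10.7 degrees, less where a joint would pass 70% of its speed; a pose out of reach is approached as far as the arm can. A call is refused whole if a number of a shift passes 0.0625 or a number of a turn 0.188, either way. A call with a gripper value outside its range is refused whole. The fingers move at their own pace and stop on an object; "newtons" is the grip in N (left out, the last holds). Time passes only in rows, so rows that do not move let the fingers close. It gives the time, the measured TCP pose, the force, the opening and the grip force at its end, in the units of the state.
- manip.read_state(): the state, without advancing time (a new reading comes with each control period).
- eyes.camera(name): name is "scene" or "top" or "wrist"; returns a dict with "img" (400x640x3 uint8, blue, green, red), "z_map" (400x640 float32, mm along the optical axis (not along the pixel's ray), 0 where there is no reading), "fx", "fy", "cx", "cy" (pixels), "eye" and "orientation" of the camera in the world. Camera axes: x right, y down, z forward; pixel columns grow to the right and rows downward; lengths in mm; the calibration is good to about 2 mm. The wrist camera is an equidistant fisheye: a pixel r from the principal point sees the ray r / f radians off the axis. A picture is of the moment at which its call begins.
- ticket.sign_off(): hands the job in; it is judged then, once.
The state is a dict: "clock": time; "joints": joint angles; "qd": joint speeds; "effort": joint torques, N m; "eef_pos": TCP position; "eef_rot": TCP orientation; "wrist_force": force on the tool from outside, world axes, zero at the start; "moment": the same for the moment, N m; "finger_gap": finger opening in mm; "finger_force": force on a finger pad.
Only numpy, scipy, OpenCV 4.12 (cv2) and the standard library are available. Lean on these libraries where they do the work, as an engineer would, in place of code of your own. Each camera call takes 0.05 s, during which the arm holds its last target. There are 200 camera calls.

## Task

Get the cold solder pot ready for the next tinning run: lift its loose cover off and set it down on the bench right way up, load every solder ingot from the low chest's open drawer into the pot, then put the cover back on so that it sits level on the rim. Also push the empty drawer fully home until it clicks into its catch, and take the skimmer off its hook and stand it in the empty steel cup next to the jar, blade down. Leave the jar, the timer and the pliers where they are.

Things in the scene. Friction and masses are not known exactly. Their poses are not given: they have to be found in the camera images.
- pot: the solder pot, fixed to the bench: a round steel housing 152 mm across and 90 mm high with a grey control box (64 mm wide, 52 mm high at 60 mm) on its -x side, 97 mm out from the axis; out of its deck rises the crucible collar, 114 mm outside and 104 mm inside diameter, to 106 mm. Origin: on the axis, at the bench; z up. Behind it, beyond about x 0.57, stand two hot plates 116 mm high
- pot_rim (a point): centre of the crucible's mouth, level with the top of its collar, 106 mm above the bench
- pot_floor (a point): centre of the crucible's flat inner floor (frozen solder), 40 mm above the bench, 66 mm below the rim
- cover: the pot's loose round steel cover, 126 mm across, 0.2 kg: a disc with a skirt 10 mm deep (121 mm inside) that slips over the collar with 3.5 mm play all round, and on top a black knob 26 mm across whose top is 44 mm above the skirt's lower edge. Origin: on the axis, at the skirt's lower edge; z up. Seated, the origin is 10 mm below the rim's level, at 96 mm
- cover_knob (a point): centre of the cover's knob, at the height to grip it: 32 mm above the skirt's lower edge
- chest: a low grey steel chest fixed to the bench, 135 mm deep (x), 240 mm wide (y), 68 mm high, with one drawer that opens to its -x side. Origin: centre of its underside; z up. Between it and the orange cloth, round x 0.435, y -0.10, there is free bench where the cover can be set down (over the edge of the 4 mm thick cloth if need be)
- drawer (a joint): how far the drawer stands out, m: 0 fully home, 0.112 at most. It slides with about 1 N of friction; a spring catch resists with a few newtons between about 11 and 5 mm before home, then draws it in and holds it; it stops firmly at 0
- drawer_front (a point): centre of the outer face of the drawer's blue front panel (238 mm wide, 55 mm high, from 12 to 67 mm above the bench), at 40 mm above the bench; axes as the chest's. A steel finger pull 80 mm wide stands 10 mm out from the panel's middle, 49 to 61 mm above the bench. The front is to be pushed along the chest's +x
- drawer_floor (a point): centre of the drawer's inner floor, 18 mm above the bench; inside it measures 104 mm (x) by 214 mm (y) with walls 26 mm high; axes as the chest's
- ingot_1: a cast solder ingot: plain grey metal bar 60 x 22 x 14 mm with rounded edges, 0.14 kg; origin: centre of its underside, x along its length, z up. Lies in the open drawer, roughly front to back. Two to four of the four exist in a run
- ingot_2: a cast solder ingot: plain grey metal bar 60 x 22 x 14 mm with rounded edges, 0.14 kg; origin: centre of its underside, x along its length, z up. Lies in the open drawer, roughly front to back. Two to four of the four exist in a run
- ingot_3: a cast solder ingot: plain grey metal bar 60 x 22 x 14 mm with rounded edges, 0.14 kg; origin: centre of its underside, x along its length, z up. Lies in the open drawer, roughly front to back. Two to four of the four exist in a run
- ingot_4: a cast solder ingot: plain grey metal bar 60 x 22 x 14 mm with rounded edges, 0.14 kg; origin: centre of its underside, x along its length, z up. Lies in the open drawer, roughly front to back. Two to four of the four exist in a run
- stand: a hook stand fixed to the bench: round foot 80 mm across, 10 mm high, post 10 mm thick and 273 mm high; from its top a round hook 6 mm thick runs 76 mm level to the stand's -x, its upper side 273 mm above the bench, then bends up to its tip. Origin: centre of the foot's underside; z up
- hook_tip (a point): the top of the hook's upturned tip, 290 mm above the bench, 95 mm to the stand's -x; what hangs on the hook must be raised more than 17 mm to pass it
- skimmer: the dross skimmer, 168 mm long, steel, 0.07 kg: below a perforated flat blade 36 mm wide (y), 38 mm high, 3 mm thick (x); then a round shaft 6 mm thick; at the top an upright wire loop of 6 mm wire, 36 mm wide outside (y), open inside from 110 to 162 mm above the blade's lower edge. Hangs upright by the loop on the hook. Origin: centre of the blade's lower edge; z along the shaft to the loop
- skimmer_blade (a point): on the blade, 15 mm above its lower edge
- skimmer_loop (a point): centre of the loop between its two straight upright wires (which run from 122 to 165 mm), 143 mm above the blade's lower edge; to be pinched across the loop's 36 mm width, y
- cup: an open steel cup, 70 mm across at the rim, 85 mm high, about 62 mm inside at the mouth and 52 mm at the bottom, 0.3 kg, standing on the bench left of the pot, next to the jar (another cup far at the back of the bench is not meant). Origin: centre of its underside; z up
- cot_jar: a closed jar with an orange lid, 62 mm across, 66 mm high: bystander. Origin: centre of its underside
- timer: a small bench timer, 62 x 68 x 21 mm, standing on the chest: bystander. Origin: centre of its underside
- pliers: long-nose pliers with red grips, 161 mm long, lying on the orange cloth: bystander. Origin: centre of their underside

How it is judged (in metres and radians):
On the way, in this order (a step that is already met when the one before it is completed fails the run):
1. the cover has been lifted off the pot and lies on the bench, right way up and let go (height (world z) of cover below 0.02 m and angle between cover's own z axis and vertical below 0.15 rad and linear speed of cover below 0.03 m/s and contact force between the fingers and cover below 0.3 N), for 0.2 s.
2. all solder ingots lie in the open pot (horizontal distance between each of ingot_1, ingot_2, ingot_3, ingot_4 and pot_floor below 0.052 m and height (world z) of ingot_1 between 0.03 and 0.1 m and height (world z) of ingot_2 between 0.03 and 0.1 m and height (world z) of ingot_3 between 0.03 and 0.1 m and height (world z) of ingot_4 between 0.03 and 0.1 m and contact force between the fingers and ingot_1 below 0.3 N and contact force between the fingers and ingot_2 below 0.3 N and contact force between the fingers and ingot_3 below 0.3 N and contact force between the fingers and ingot_4 below 0.3 N and horizontal distance between cover and pot_rim above 0.06 m), for 0.2 s.
At the end, for the whole second after the job is handed in: All ingots lie in the pot; the cover is seated on the pot's collar (centred within 7 mm, level within 0.05 rad, within 4 mm of its seated height); the drawer is within 3 mm of fully home; the skimmer stands at rest in the upright cup, blade down in it (horizontal distance between each of ingot_1, ingot_2, ingot_3, ingot_4 and pot_floor below 0.052 m and height (world z) of ingot_1 between 0.03 and 0.1 m and height (world z) of ingot_2 between 0.03 and 0.1 m and height (world z) of ingot_3 between 0.03 and 0.1 m and height (world z) of ingot_4 between 0.03 and 0.1 m and horizontal distance between cover and pot_rim below 0.007 m and z of cover in the frame of pot_rim between -0.014 and -0.006 m and angle between cover's own z axis and vertical below 0.05 rad and linear speed of cover below 0.02 m/s and value of joint drawer below 0.003 m and horizontal distance between skimmer_blade and cup below 0.035 m and z of skimmer_blade in the frame of cup below 0.05 m and angle between skimmer's own z axis and vertical below 0.7 rad and linear speed of skimmer below 0.03 m/s and angle between cup's own z axis and vertical below 0.1 rad and height (world z) of cup below 0.02 m); the robot touches nothing.
It fails at once if the jar is knocked more than 4 cm from its place (distance of cot_jar from where it was at the start of the episode above 0.04 m).
It fails at once if the timer is knocked more than 4 cm from its place (distance of timer from where it was at the start of the episode above 0.04 m).
It fails at once if the pliers is knocked more than 4 cm from its place (distance of pliers from where it was at the start of the episode above 0.04 m).
Of ingot_1, ingot_2, ingot_3, ingot_4 only 2 to 4 are there at a start; the rules pass over those that are not, and their reading is None.
At some moment in a run one of ingot_2, ingot_3 may be knocked a few centimetres aside while the robot is not near it.
Once in a run the grip may slacken for a moment while it holds something.
It also fails if it takes over 210 s, if anything falls off the work surface, if the arm or the gripper's body presses on something with over 40 N, if the wrist force passes 120 N, or if a joint passes its speed limit or range.

## Working session

There is one attempt and no reset: what is moved stays moved. The work goes in short steps, Python scripts to look and compute and a tool call to move; the robot and the scene stay as the last step left them, time stands still between calls to the robot, and variables do not carry over. Pictures are saved under pics/ and viewed, at most 14 in all, crops included, and the job is handed in when it is done.

Besides the shell and the picture viewer there is one more tool, called after ">>>" by a JSON object that holds its "fn" and its "kwargs". arm_command: Moves the arm, as the interface text tells. Its arguments: {"type":"object","properties":{"plan":{"type":"array"},"newtons":{"type":"number"}},"required":["plan"]}

```bash
mkdir -p pics; cat > h.py <<'E'
import numpy as np, cv2
from scipy.spatial.transform import Rotation as R
from cell import manip, eyes, ticket
def cloud(c):
    v,u=np.mgrid[0:400,0:640].astype(float); z=c["z_map"].astype(float)
    P=np.dstack([(u-c["cx"])/c["fx"]*z,(v-c["cy"])/c["fy"]*z,z])
    return P@rot(c["orientation"]).T+np.array(c["eye"]),z>0
def rot(o):
    o=np.array(o,float)
    return o if o.shape==(3,3) else R.from_euler('xyz',o).as_matrix()
def st():
    s=manip.read_state()
    print({k:np.round(s[k],3).tolist() for k in("clock","eef_pos","eef_rot","wrist_force","finger_gap","finger_force","joints")})
    return s
E
python3 - <<'E'
from h import *
import pickle
st()
for n in("scene","top"):
    c=eyes.camera(n); cv2.imwrite(f"pics/{n}0.png",c["img"]); pickle.dump(c,open(n+"0.pkl","wb"))
    print(n,c["fx"],c["cx"],c["cy"],c["eye"],c["orientation"])
E
```

```text
{'clock': 0.0, 'eef_pos': [202.817, -510.964, 204.88], 'eef_rot': [-3.14, -0.0, 0.378], 'wrist_force': [-0.218, -0.571, 0.334], 'finger_gap': 94.11, 'finger_force': 0.0, 'joints': [-1.26, 0.3, 1.522, 0.0, 1.321, -0.067]}
scene 437.76659695245513 315.0342888319665 200.37692985115976 [ -77.30149941 -649.13296326 1111.09075768] [-2.38104761e+00  4.86786334e-04 -7.65616881e-01]
top 382.4867500989161 318.06495118463033 196.66719745660836 [ 365.03495853   36.0991171  1282.98204172] [-2.99279694 -0.03075543 -1.59807475]
```

View pics/scene0.png

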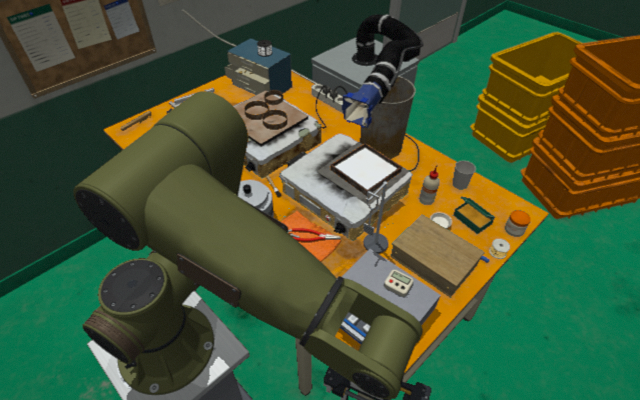

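View pics/top0.png

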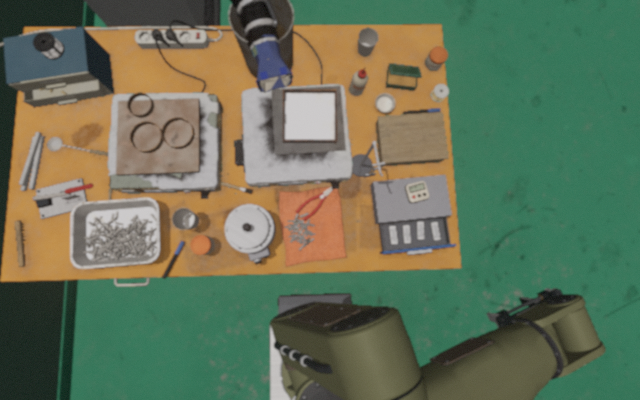

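The top view shows the pot and its cover at (249,229) with the knob at (247,228). The jar is at (201,244) and the cup at (185,218). The drawer holds four ingots, around (393–434, 232). The stand with the skimmer is near (367,162), and the pliers are at (312,205).

```bash
python3 - <<'E'
from h import *
import pickle
c=pickle.load(open("top0.pkl","rb")); P,ok=cloud(c)
def box(u0,u1,v0,v1,z0,z1):
    m=np.zeros_like(ok); m[v0:v1,u0:u1]=1; m&=ok&(P[...,2]>z0)&(P[...,2]<z1); return P[m]
def circ(Q):
    (x,y),r=cv2.minEnclosingCircle(Q[:,:2].astype(np.float32)); return np.round([x,y,r,*Q.mean(0)],1),len(Q)
print("bench",[P[v,u].round(1).tolist() for u,v in((360,250),(100,180),(440,120))])
print("coverdisc",circ(box(215,285,195,262,95,125)))
print("knob",circ(box(230,265,210,245,128,150)))
print("cup",circ(box(170,199,205,232,70,95)))
print("jar",circ(box(188,216,234,256,55,75)))
print("ingots",[P[v,u].round(1).tolist() for u,v in((393,234),(408,233),(421,232),(434,231))])
print("timer",circ(box(400,435,175,205,78,100)))
Q=box(370,460,170,260,58,75); print("chesttop",Q.min(0).round(),Q.max(0).round(), cv2.minAreaRect(Q[:,:2].astype(np.float32)))
Q=box(370,460,235,260,45,75); print("front",Q.min(0).round(),Q.max(0).round())
Q=box(345,390,130,190,150,320); print("stand hi",Q.round().astype(int).tolist()[:60])
big=cv2.resize(c["img"][125:265,335:465],None,fx=6,fy=4.2857*1.4,interpolation=cv2.INTER_CUBIC)
a=cv2.resize(c["img"][130:260,340:460],(554,600),interpolation=cv2.INTER_CUBIC); cv2.imwrite("pics/crop1.png",a)
E
```

```text
bench [[373.3, -143.4, 1.4], [629.7, 722.4, -1.2], [795.4, -420.6, 70.5]]
coverdisc (array([444.7, 216.3,  70. , 450.4, 211.8, 109.5]), 1287)
knob (array([451.1, 212.6,  12.6, 450.6, 211.8, 138.3]), 59)
cup (array([485.8, 415.6,  35.5, 488.1, 422.3,  79.7]), 102)
jar (array([404.1, 367.1,  32. , 403.9, 365.9,  65. ]), 331)
ingots [[422.0, -249.2, 35.6], [424.3, -300.5, 29.2], [426.1, -341.6, 37.0], [428.7, -387.8, 28.1]]
timer (array([ 554.9, -324.8,   39.8,  553.9, -323.8,   85.9]), 380)
chesttop [ 356. -444.   58.] [ 612. -187.   75.] ((481.25885009765625, -316.08941650390625), (245.13580322265625, 241.19012451171875), 4.279170989990234)
front [ 356. -444.   45.] [ 410. -205.   73.]
stand hi [[667, -157, 271], [666, -160, 273], [662, -153, 278], [664, -157, 272], [663, -159, 276], [664, -162, 272], [664, -153, 261], [661, -154, 272], [661, -156, 273], [661, -162, 273], [662, -154, 258], [660, -155, 267], [659, -157, 269], [659, -160, 271], [663, -153, 246], [661, -155, 252], [659, -156, 259], [656, -157, 271], [655, -159, 274], [661, -153, 242], [661, -156, 244], [659, -157, 251], [652, -156, 273], [652, -159, 274], [653, -162, 272], [663, -154, 225], [660, -154, 236], [660, -157, 236], [659, -159, 241], [649, -159, 273], [649, -161, 275], [665, -154, 207], [661, -154, 224], [659, -155, 230], [659, -158, 231], [647, -159, 272], [647, -162, 270], [661, -153, 210], [660, -155, 216], [659, -157, 218], [660, -161, 216], [644, -159, 272], [643, -161, 276], [664, -154, 189], [660, -154, 204], [658, -155, 212], [659, -159, 208], [642, -159, 269], [641, -161, 272], [662, -154, 185], [660, -156, 194], [658, -157, 200], [660, -162, 192], [638, -158, 273], [639, -161, 271], [639, -164, 270], [662, -153, 175], [660, -154, 184], [660, -157, 183], [660, -160, 183]]
```

View pics/crop1.png

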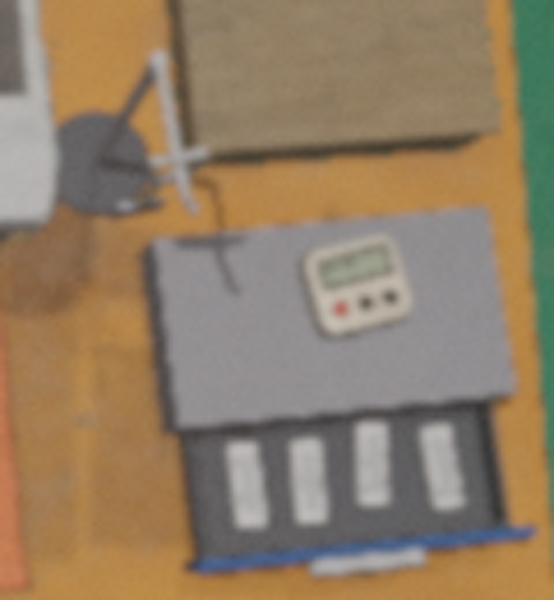

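The crop shows four ingots in the drawer, front to back at crop x ≈ 247, 310, 373 and 442. The hook runs from (158,60) to (190,205), with the skimmer loop across it at about (178,157). Next I'll square the tool to the world axes and travel above the pot.

>>> {"fn": "arm_command", "kwargs": {"plan": [[1,0,0,-0.025,0.126],[1,0,0,-0.025,0.126],[1,0,0,0,0.126],[1,0.05,0,0,0],[1,0.05,0,0,0],[1,0.05,0,0,0],[1,0.05,0,0,0],[1,0.047,0,0,0],[1,0,-0.055,0,0],[1,0,-0.055,0,0],[1,0,-0.055,0,0],[1,0,-0.055,0,0],[1,0,-0.055,0,0],[1,0,-0.055,0,0],[1,0,-0.055,0,0],[1,0,0,0,0]], "newtons": 25}}

```text
clock: 2.1
eef_pos: [449.9, -123.7, 255.6]
eef_rot: [-3.141, -0.0, 0.004]
wrist_force: [-0.0, -0.2, 0.0]
finger_gap: 93.9
finger_force: 0.0
```

```bash
python3 - <<'E'
from h import *
s=st(); print({k:np.round(v,4) for k,v in eyes.camera("wrist").items() if k not in("img","z_map")})
E
```

```text
{'clock': 2.1, 'eef_pos': [449.895, -123.662, 255.639], 'eef_rot': [-3.141, -0.0, 0.004], 'wrist_force': [-0.022, -0.211, 0.014], 'finger_gap': 93.949, 'finger_force': 0.0, 'joints': [-0.347, 0.074, 1.671, 0.0, 1.396, 1.22]}
{'fx': np.float64(309.7069), 'fy': np.float64(309.7069), 'cx': np.float64(316.355), 'cy': np.float64(197.2524), 'eye': array([ 531.064 , -122.312 ,  435.1133]), 'orientation': array([ 2.8611e+00,  5.0000e-04, -1.5668e+00])}
```

>>> {"fn": "arm_command", "kwargs": {"plan": [[1,0,-0.055,0,0],[1,0,-0.055,0,0],[1,0,-0.055,0,0],[1,0,-0.055,0,0],[1,0,-0.055,0,0],[1,0,-0.06,0,0],[1,0,0,0,0],[1,0,0,0,0]]}}

```text
clock: 3.15
eef_pos: [450.5, 207.7, 255.0]
eef_rot: [3.141, 0.001, -0.001]
wrist_force: [-1.3, -1.2, -0.0]
finger_gap: 94.1
finger_force: 0.0
```

```bash
cat >> h.py <<'E'
def wcloud(c):
    v,u=np.mgrid[0:400,0:640].astype(float); z=c["z_map"].astype(float)
    a,b=u-c["cx"],v-c["cy"]; r=np.hypot(a,b)+1e-9; th=r/c["fx"]; t=np.tan(np.minimum(th,1.4))
    P=np.dstack([a/r*t*z,b/r*t*z,z])
    return P@rot(c["orientation"]).T+np.array(c["eye"]),(z>0)&(th<1.3)
def proj(c,p):
    q=(np.array(p)-c["eye"])@rot(c["orientation"]); th=np.arctan2(np.hypot(q[0],q[1]),q[2]); d=q[:2]/np.hypot(*q[:2])*th*c["fx"]
    return (d+[c["cx"],c["cy"]]).round(1).tolist()
E
python3 - <<'E'
from h import *
import pickle
s=st()
c=eyes.camera("wrist"); cv2.imwrite("pics/w1.png",c["img"]); pickle.dump(c,open("w1.pkl","wb"))
P,ok=wcloud(c)
print("knob exp px",proj(c,[451,212,140]), proj(c,[451,212,109]))
near=ok&(np.hypot(P[...,0]-451,P[...,1]-212)<80)
for n,a,b in(("knob",132,148),("disc",100,118)):
    Q=P[near&(P[...,2]>a)&(P[...,2]<b)]; print(n,len(Q),cv2.minEnclosingCircle(Q[:,:2].astype(np.float32)) if len(Q) else 0,Q.mean(0),np.percentile(Q,[5,95],axis=0).round(1).tolist())
sc=eyes.camera("scene"); cv2.imwrite("pics/scene1.png",sc["img"]); pickle.dump(sc,open("scene1.pkl","wb"))
E
```

```text
{'clock': 3.15, 'eef_pos': [450.5, 207.672, 255.041], 'eef_rot': [3.141, 0.001, -0.001], 'wrist_force': [-1.288, -1.204, -0.006], 'finger_gap': 94.057, 'finger_force': 0.0, 'joints': [0.358, 0.143, 1.596, -0.0, 1.403, 1.93]}
knob exp px [313.1, 193.1] [313.4, 185.5]
knob 517 ((451.723388671875, 215.41017150878906), 13.208659172058105) [452.74087174 215.21994306 139.01030722] [[442.1, 205.2, 135.4], [462.7, 226.0, 141.0]]
disc 9398 ((451.56842041015625, 215.10205078125), 63.27284240722656) [454.51315702 214.98828393 109.91637134] [[402.2, 164.4, 108.6], [503.6, 265.7, 111.2]]
```

View pics/w1.png

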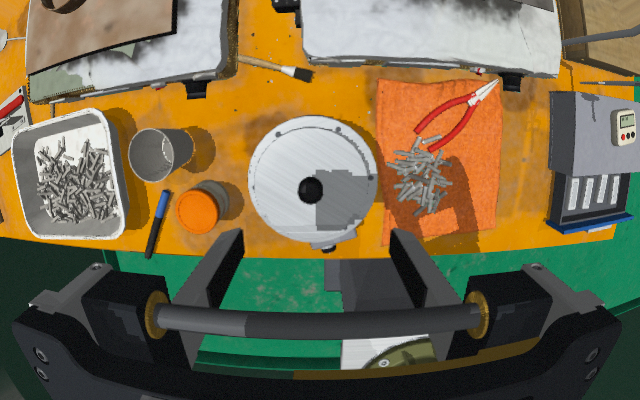

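The wrist view shows the cover with its knob at (311,190), the jar at (197,208), the cup at (158,153) and the four ingots at (600,190). The cover measures 63.3 mm in radius, centred at (451.6, 215.1), which matches its stated size. I'll lower onto the knob and grip it.

>>> {"fn": "arm_command", "kwargs": {"plan": [[0.2,0.001,-0.007,0.03,0],[0.2,0,0,0.04,0],[0.2,0,0,0.04,0],[0.2,0,0,0.025,0],[0.2,0,0,0.006,0],[-1,0,0,0,0],[-1,0,0,0,0],[-1,0,0,0,0],[-1,0,0,0,0],[-1,0,0,0,0],[-1,0,0,0,0]], "newtons": 30}}

```text
clock: 4.62
eef_pos: [451.3, 215.5, 115.1]
eef_rot: [3.141, -0.001, -0.0]
wrist_force: [-0.9, -5.2, 6.8]
finger_gap: 25.5
finger_force: 30.0
```

>>> {"fn": "arm_command", "kwargs": {"plan": [[-1,0,0,-0.01,0],[-1,0,0,-0.02,0],[-1,0,0,-0.03,0],[-1,0,0.02,-0.02,0],[-1,0,0.04,0,0],[-1,0,0.04,0,0],[-1,0,0.04,0,0],[-1,0,0.04,0,0],[-1,-0.005,0.04,0,0],[-1,-0.01,0.04,0,0],[-1,0,0.04,0,0],[-1,0,0.02,0,0],[-1,0,0.005,0,0],[-1,0,0,0,0],[-1,0,0,0,0]]}}

```text
clock: 6.5
eef_pos: [436.0, -108.5, 194.5]
eef_rot: [-3.141, -0.0, 0.001]
wrist_force: [0.2, -0.7, -1.9]
finger_gap: 25.4
finger_force: 30.0
```

```bash
python3 - <<'E'
from h import *
import pickle
s=st()
c=eyes.camera("wrist"); cv2.imwrite("pics/w2.png",c["img"]); pickle.dump(c,open("w2.pkl","wb"))
P,ok=wcloud(c); e=s["eef_pos"]
Q=P[ok&(np.hypot(P[...,0]-e[0],P[...,1]-e[1])<75)&(abs(P[...,2]-e[2]+4)<12)]
print(len(Q),cv2.minEnclosingCircle(Q[:,:2].astype(np.float32)),Q.mean(0), np.linalg.lstsq(np.c_[Q[:,:2]-Q[:,:2].mean(0),np.ones(len(Q))],Q[:,2],rcond=None)[0])
c=pickle.load(open("w1.pkl","rb")); P,ok=wcloud(c)
Q=P[ok&(P[...,2]>78)&(P[...,2]<92)&(np.hypot(P[...,0]-488,P[...,1]-420)<60)]; print("cup",len(Q),cv2.minEnclosingCircle(Q[:,:2].astype(np.float32)),Q.mean(0))
Q=P[ok&(P[...,2]>58)&(P[...,2]<72)&(np.hypot(P[...,0]-404,P[...,1]-366)<50)]; print("jar",len(Q),cv2.minEnclosingCircle(Q[:,:2].astype(np.float32)),Q.mean(0))
E
```

```text
{'clock': 6.5, 'eef_pos': [436.024, -108.462, 194.542], 'eef_rot': [-3.141, -0.0, 0.001], 'wrist_force': [0.192, -0.714, -1.908], 'finger_gap': 25.352, 'finger_force': 29.998, 'joints': [-0.325, 0.084, 1.805, 0.0, 1.253, 1.245]}
19248 ((436.21673583984375, -107.28872680664062), 63.13623046875) [ 451.11566979 -107.2661497   189.31407497] [-4.99040494e-03  1.56367756e-03  1.89314075e+02]
cup 406 ((485.72979736328125, 418.615478515625), 35.43934631347656) [485.66477449 422.41041644  82.6056153 ]
jar 1539 ((404.3890075683594, 369.27056884765625), 31.93752098083496) [406.02591655 367.88612244  65.15444157]
```

View pics/w2.png

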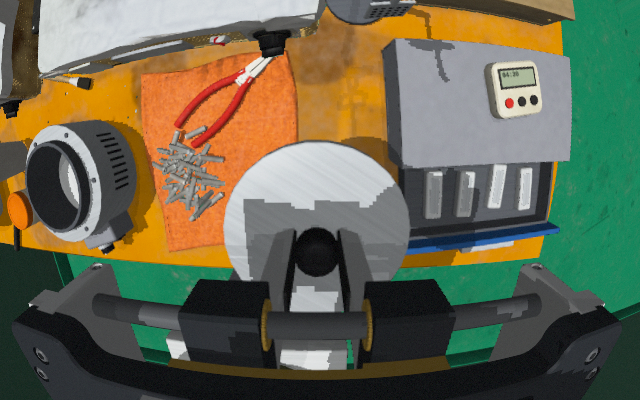

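The cover is held level, and the pot stands open at (78,175). The chest is to the right with the drawer ingots at (433–525,190). The pliers are clear at (225,105). I'll lower the cover and release it.

>>> {"fn": "arm_command", "kwargs": {"plan": [[-1,0,0,0.03,0],[-1,0,0,0.04,0],[-1,0,0,0.04,0],[-1,0,0,0.03,0],[-1,0,0,0.02,0],[-1,0,0,0.009,0],[-1,0,0,0,0],[0,0,0,0,0],[0,0,0,0,0],[0,0,0,0,0],[0,0,0,0,0],[0,0,0,-0.02,0],[0,0,0,-0.04,0],[0,0,0,-0.05,0],[0,0,0.04,-0.06,0],[-0.2,0,0.05,-0.03,0],[-0.2,0,0.05,0,0],[-0.2,-0.01,0.005,0,0],[-0.2,0,0,0,0]]}}

```text
clock: 8.93
eef_pos: [425.4, -248.7, 217.2]
eef_rot: [-3.141, 0.001, -0.001]
wrist_force: [-0.6, 0.7, -0.1]
finger_gap: 38.0
finger_force: 0.0
```

```bash
cat >> h.py <<'E'
def drawer(c,dbg=False):
    P,ok=wcloud(c); img=c["img"]
    g=img.max(2); sat=g.astype(int)-img.min(2)
    m=ok&(P[...,2]>22)&(P[...,2]<44)&(P[...,0]>355)&(P[...,0]<500)&(P[...,1]<-195)&(P[...,1]>-440)&(sat<30)&(g>95)
    m=cv2.morphologyEx(m.astype(np.uint8),cv2.MORPH_OPEN,np.ones((3,3)))
    n,l,s,_=cv2.connectedComponentsWithStats(m,connectivity=4)
    for i in range(1,n):
        if s[i,4]>150:
            Q=P[l==i]; (x,y),wh,a=cv2.minAreaRect(Q[:,:2].astype(np.float32)); w,h=wh
            a=a if w>h else a-90; a=(a+90)%180-90
            print("ingot",round(x,1),round(y,1),"size",np.round(sorted(wh),1),"yaw",round(np.radians(a),3),"z",np.median(Q[:,2]).round(1),"px",s[i].tolist())
E
python3 - <<'E'
from h import *
import pickle
s=st()
c=eyes.camera("wrist"); cv2.imwrite("pics/w3.png",c["img"]); pickle.dump(c,open("w3.pkl","wb"))
drawer(c)
P,ok=wcloud(c)
Q=P[ok&(np.hypot(P[...,0]-436,P[...,1]+108)<75)&(P[...,2]>9)&(P[...,2]<22)]
print("cover",len(Q),cv2.minEnclosingCircle(Q[:,:2].astype(np.float32)),Q.mean(0))
b=ok&(c["img"][...,0]>c["img"][...,2]+40.)&(P[...,2]>50)&(P[...,2]<75)&(P[...,0]<420); Q=P[b]; print("front",len(Q),cv2.minAreaRect(Q[:,:2].astype(np.float32)))
E
```

```text
{'clock': 8.925, 'eef_pos': [425.356, -248.715, 217.242], 'eef_rot': [-3.141, 0.001, -0.001], 'wrist_force': [-0.609, 0.747, -0.119], 'finger_gap': 38.04, 'finger_force': 0.0, 'joints': [-0.604, 0.163, 1.662, 0.0, 1.318, 0.968]}
ingot 434.0 -340.1 size [22.1 58.4] yaw -0.02 z 32.0 px [383, 147, 19, 48, 800]
ingot 430.8 -390.4 size [22.3 59.7] yaw 0.14 z 32.1 px [421, 151, 17, 47, 710]
ingot 423.1 -293.4 size [21.7 59.3] yaw 0.015 z 32.2 px [345, 155, 19, 49, 824]
ingot 421.4 -249.1 size [22.4 59.7] yaw 0.055 z 32.0 px [308, 157, 20, 48, 859]
cover 6207 ((435.9658508300781, -108.50366973876953), 63.44462585449219) [ 438.35839261 -111.3306773    15.98930067]
front 1840 ((373.3091125488281, -326.18133544921875), (10.607423782348633, 230.69725036621094), 4.456516265869141)
```

View pics/w3.png

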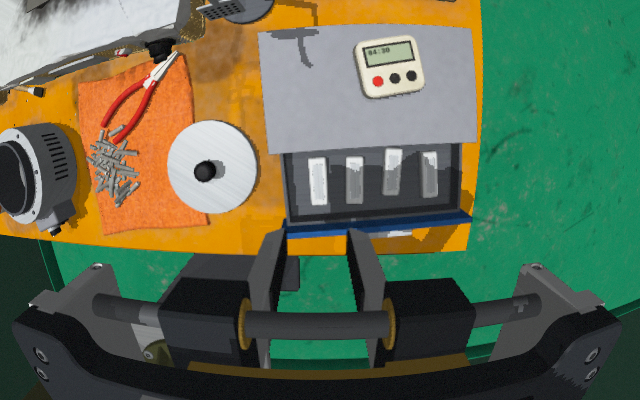

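The cover lies flat at (436,-108.5). The four ingots are at (318,180), (355,180), (393,172) and (430,173), with tops at 32 mm as expected. I'll pick the leftmost one.

>>> {"fn": "arm_command", "kwargs": {"plan": [[-0.4,-0.004,0,0.05,-0.055],[-0.4,0,0,0.06,0],[-0.4,0,0,0.05,0],[-0.4,0,0,0.025,0],[-0.4,0,0,0.011,0],[-0.4,0,0,0,0],[-1,0,0,0,0],[-1,0,0,0,0],[-1,0,0,0,0],[-1,0,0,-0.01,0],[-1,0,0,-0.03,0],[-1,0,0,-0.05,0],[-1,0,0,-0.05,0.055],[-1,0,0,-0.02,0],[-1,0,0,0,0]], "newtons": 40}}

```text
clock: 10.85
eef_pos: [422.2, -249.2, 183.0]
eef_rot: [3.14, -0.002, -0.0]
wrist_force: [0.1, 1.3, -2.3]
finger_gap: 21.3
finger_force: 40.0
```

>>> {"fn": "arm_command", "kwargs": {"plan": [[-1,0.01,-0.03,0,0],[-1,0.01,-0.05,0,0],[-1,0.009,-0.05,0,0],[-1,0,-0.05,0,0],[-1,0,-0.05,0,0],[-1,0,-0.05,0,0],[-1,0,-0.05,0,0],[-1,0,-0.05,0,0],[-1,0,-0.05,0,0],[-1,0,-0.04,0,0],[-1,0,-0.01,0,0],[-1,0,0,0,0],[-1,0,0,0,0]]}}

```text
clock: 12.48
eef_pos: [451.1, 230.0, 181.1]
eef_rot: [3.141, 0.0, -0.001]
wrist_force: [0.1, -0.7, -0.6]
finger_gap: 21.7
finger_force: 40.0
```

```bash
python3 - <<'E'
from h import *
st(); c=eyes.camera("wrist"); cv2.imwrite("pics/w4.png",c["img"]); P,ok=wcloud(c)
Q=P[ok&(np.hypot(P[...,0]-451,P[...,1]-215)<75)&(P[...,2]>102)&(P[...,2]<112)]
print("rim",len(Q),cv2.minEnclosingCircle(Q[:,:2].astype(np.float32)),Q.min(0),Q.max(0))
E
```

```text
{'clock': 12.475, 'eef_pos': [451.072, 229.971, 181.145], 'eef_rot': [3.141, 0.0, -0.001], 'wrist_force': [0.106, -0.661, -0.593], 'finger_gap': 21.657, 'finger_force': 39.996, 'joints': [0.399, 0.225, 1.674, -0.0, 1.243, 1.971]}
rim 1734 ((450.9811706542969, 213.54769897460938), 57.09440231323242) [395.17967981 156.92345276 102.0004733 ] [506.96906806 270.02825895 108.4329947 ]
```

View pics/w4.png

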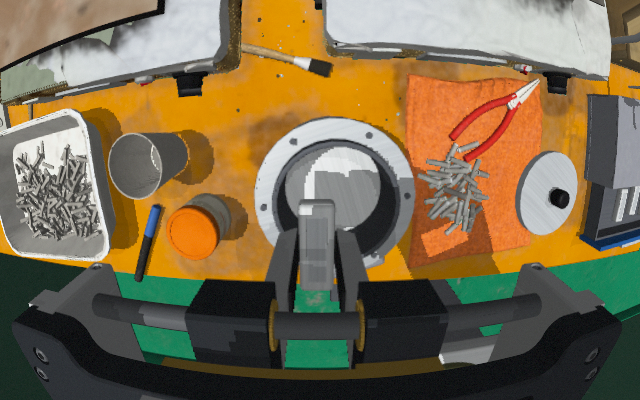

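The ingot is firmly held between the fingers at (317,245). The open crucible is at (335,195), with its rim centred at (451.0, 213.5) and a radius of 57.1 mm, which fits. I'll lower and release.

>>> {"fn": "arm_command", "kwargs": {"plan": [[-1,0,0,0.03,0],[-1,0,0,0.04,0],[-1,0,0,0.04,0],[-1,0,0,0.018,0],[-1,0,0,0.006,0],[-1,0,0,0,0],[-0.4,0,0,0,0],[-0.4,0,0,0,0],[-0.4,0,0,-0.02,0],[-0.4,0,0,-0.05,0],[-0.4,0,0,-0.06,0],[-0.4,0,0.05,-0.02,0],[-0.4,-0.015,0.06,0,0],[-0.4,-0.015,0.06,0,0],[-0.4,0,0.06,0,0],[-0.4,0,0.06,0,0],[-0.4,0,0.06,0,0],[-0.4,0,0.06,0,0],[-0.4,0,0.06,0,0],[-0.4,0,0,0,0]]}}

```text
clock: 15.02
eef_pos: [420.4, -241.9, 197.5]
eef_rot: [3.141, -0.0, -0.004]
wrist_force: [1.4, 0.7, -0.1]
finger_gap: 27.8
finger_force: 0.0
```

```bash
python3 - <<'E'
from h import *
st(); c=eyes.camera("wrist"); cv2.imwrite("pics/w5.png",c["img"]); drawer(c)
E
```

```text
{'clock': 15.025, 'eef_pos': [420.364, -241.925, 197.512], 'eef_rot': [3.141, -0.0, -0.004], 'wrist_force': [1.378, 0.736, -0.061], 'finger_gap': 27.797, 'finger_force': 0.0, 'joints': [-0.598, 0.162, 1.71, -0.0, 1.269, 0.978]}
ingot 434.4 -340.1 size [22.6 58.7] yaw -0.007 z 32.0 px [392, 145, 20, 50, 900]
ingot 430.9 -389.9 size [22.6 59.5] yaw 0.111 z 32.0 px [430, 149, 19, 49, 793]
ingot 422.7 -293.5 size [22.9 60. ] yaw 0.008 z 32.0 px [352, 154, 21, 51, 936]
```

>>> {"fn": "arm_command", "kwargs": {"plan": [[-0.4,0.002,0.045,0.02,0],[-0.4,0,0.007,0.05,0],[-0.4,0,0,0.05,0],[-0.4,0,0,0.035,0],[-0.4,0,0,0.016,0],[-0.4,0,0,0.006,0],[-0.4,0,0,0,0],[-1,0,0,0,0],[-1,0,0,0,0],[-1,0,0,0,0],[-1,0,0,-0.01,0],[-1,0,0,-0.03,0],[-1,0,0,-0.06,0],[-1,0,0,-0.06,0],[-1,0,0,0,0]]}}

```text
clock: 16.95
eef_pos: [424.1, -291.7, 185.0]
eef_rot: [3.137, -0.006, 0.0]
wrist_force: [0.6, 0.8, -1.7]
finger_gap: 13.8
finger_force: 40.0
```

```bash
python3 - <<'E'
from h import *
st(); c=eyes.camera("wrist"); cv2.imwrite("pics/w6.png",c["img"][100:400]); drawer(c)
E
```

```text
{'clock': 16.95, 'eef_pos': [424.135, -291.675, 185.032], 'eef_rot': [3.137, -0.006, 0.0], 'wrist_force': [0.561, 0.775, -1.706], 'finger_gap': 13.804, 'finger_force': 40.0, 'joints': [-0.674, 0.235, 1.652, 0.0, 1.247, 0.897]}
ingot 439.5 -339.8 size [21.8 56. ] yaw -0.028 z 32.1 px [350, 147, 22, 50, 933]
ingot 437.3 -389.4 size [22.  59.3] yaw 0.133 z 32.1 px [392, 148, 21, 52, 929]
```

View pics/w6.png

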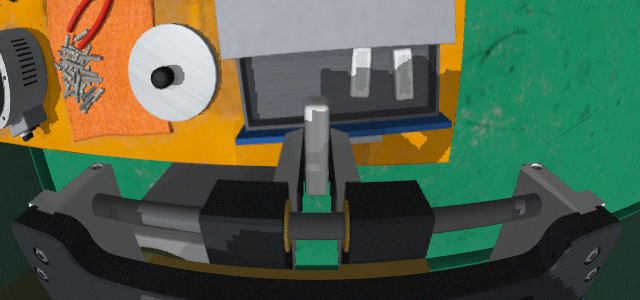

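The second ingot turned onto its side in the jaws: it is held on edge across its 14 mm at (316,145). It is still secure. The drawer shifted in about 6 mm, which does no harm. I'll carry it to the pot.

>>> {"fn": "arm_command", "kwargs": {"plan": [[-1,0.01,-0.03,-0.005,0],[-1,0.01,-0.05,0,0],[-1,0.007,-0.05,0,0],[-1,0,-0.05,0,0],[-1,0,-0.05,0,0],[-1,0,-0.05,0,0],[-1,0,-0.05,0,0],[-1,0,-0.05,0,0],[-1,0,-0.05,0,0],[-1,0,-0.045,0,0],[-1,0,-0.01,0,0],[-1,0,0,0,0],[-1,0,0,0,0]]}}

```text
clock: 18.62
eef_pos: [449.9, 193.0, 185.0]
eef_rot: [3.141, 0.001, -0.001]
wrist_force: [-0.0, -0.1, -1.5]
finger_gap: 13.9
finger_force: 40.0
```

```bash
python3 - <<'E'
from h import *
s=st(); c=eyes.camera("wrist"); P,ok=wcloud(c); e=s["eef_pos"]
Q=P[ok&(np.hypot(P[...,0]-451,P[...,1]-214)<48)&(P[...,2]>30)&(P[...,2]<90)]
for z in range(34,90,4):
    q=Q[(Q[:,2]>=z)&(Q[:,2]<z+4)]
    if len(q)>20: print(z,len(q),np.percentile(q,[2,98],axis=0).round().tolist())
Q=P[ok&(abs(P[...,1]-e[1])<10)&(P[...,2]>140)&(P[...,2]<215)&(P[...,0]>e[0]+10)&(P[...,0]<e[0]+60)]; print("held",len(Q),np.percentile(Q,[2,98],axis=0).round())
E
```

```text
{'clock': 18.625, 'eef_pos': [449.917, 193.047, 185.001], 'eef_rot': [3.141, 0.001, -0.001], 'wrist_force': [-0.027, -0.106, -1.458], 'finger_gap': 13.923, 'finger_force': 40.0, 'joints': [0.331, 0.185, 1.713, -0.0, 1.245, 1.903]}
38 3934 [[408.0, 170.0, 39.0], [492.0, 258.0, 42.0]]
42 32 [[435.0, 176.0, 42.0], [491.0, 259.0, 46.0]]
46 30 [[430.0, 221.0, 46.0], [480.0, 242.0, 50.0]]
50 470 [[422.0, 221.0, 51.0], [480.0, 243.0, 54.0]]
54 651 [[423.0, 223.0, 54.0], [477.0, 241.0, 56.0]]
held 1062 [[460. 185. 188.]
 [481. 201. 206.]]
```

>>> {"fn": "arm_command", "kwargs": {"plan": [[-1,0,0,0.03,0],[-1,0,0,0.04,0],[-1,0,0,0.04,0],[-1,0,0,0.02,0],[-1,0,0,0.009,0],[-1,0,0,0,0],[-0.55,0,0,0,0],[-0.55,0,0,0,0],[-0.55,0,0,-0.02,0],[-0.55,0,0,-0.05,0],[-0.4,0,0,-0.06,0],[-0.4,0,0.05,-0.02,0],[-0.3,-0.012,0.06,0,0],[-0.3,-0.01,0.06,0,0],[-0.3,0,0.06,0,0],[-0.3,0,0.06,0,0],[-0.3,0,0.06,0,0],[-0.3,0,0.06,0,0],[-0.3,0,0.06,0,0],[-0.3,0,0.06,0,0]]}}

```text
clock: 21.18
eef_pos: [427.6, -338.0, 197.2]
eef_rot: [3.141, -0.001, -0.0]
wrist_force: [-0.0, -0.0, 0.8]
finger_gap: 32.8
finger_force: 0.0
```

>>> {"fn": "arm_command", "kwargs": {"plan": [[-0.3,0.01,0.06,0,0],[-0.3,0,0,0,0],[-0.3,0,0,0,0]]}}

```text
clock: 21.55
eef_pos: [437.8, -395.4, 196.6]
eef_rot: [-3.141, -0.0, -0.0]
wrist_force: [-1.1, 0.5, 0.6]
finger_gap: 32.6
finger_force: 0.0
```

```bash
python3 - <<'E'
from h import *
st(); c=eyes.camera("wrist"); cv2.imwrite("pics/w7.png",c["img"]); drawer(c)
E
```

```text
{'clock': 21.55, 'eef_pos': [437.835, -395.441, 196.573], 'eef_rot': [-3.141, -0.0, -0.0], 'wrist_force': [-1.085, 0.48, 0.555], 'finger_gap': 32.638, 'finger_force': 0.0, 'joints': [-0.797, 0.396, 1.413, 0.0, 1.333, 0.774]}
ingot 437.0 -389.5 size [22.3 60.7] yaw 0.101 z 32.1 px [301, 156, 24, 52, 961]
ingot 438.7 -340.1 size [22.1 55.1] yaw -0.012 z 32.2 px [260, 158, 20, 47, 856]
```

>>> {"fn": "arm_command", "kwargs": {"plan": [[-0.3,-0.001,-0.006,0.02,-0.11],[-0.3,0,0,0.05,0],[-0.3,0,0,0.05,0],[-0.3,0,0,0.035,0],[-0.3,0,0,0.016,0],[-0.3,0,0,0.006,0],[-0.3,0,0,0,0]], "newtons": 25}}

```text
clock: 22.48
eef_pos: [437.4, -390.1, 20.5]
eef_rot: [3.14, -0.001, 0.11]
wrist_force: [1.0, 0.6, 0.2]
finger_gap: 33.0
finger_force: 0.0
```

>>> {"fn": "arm_command", "kwargs": {"plan": [[-1,0,0,0,0],[-1,0,0,0,0],[-1,0,0,0,0],[-1,0,0,-0.01,0],[-1,0,0,-0.03,0],[-1,0,0,-0.06,0],[-1,0,0,-0.06,0.11],[-1,0,0,0,0]]}}

```text
clock: 23.48
eef_pos: [438.1, -391.1, 184.9]
eef_rot: [3.136, -0.006, -0.001]
wrist_force: [0.2, -0.1, -2.2]
finger_gap: 21.9
finger_force: 25.0
```

>>> {"fn": "arm_command", "kwargs": {"plan": [[-1,0,-0.03,-0.005,0],[-1,0.007,-0.05,0,0],[-1,0.006,-0.055,0,0],[-1,0,-0.055,0,0],[-1,0,-0.055,0,0],[-1,0,-0.055,0,0],[-1,0,-0.055,0,0],[-1,0,-0.055,0,0],[-1,0,-0.055,0,0],[-1,0,-0.055,0,0],[-1,0,-0.05,0,0],[-1,0,-0.04,0,0],[-1,0,-0.009,0,0],[-1,0,0,0,0],[-1,0,0,0,0]]}}

```text
clock: 25.35
eef_pos: [450.1, 228.0, 184.3]
eef_rot: [3.141, 0.0, -0.001]
wrist_force: [-0.3, -0.4, -0.8]
finger_gap: 21.6
finger_force: 25.0
```

```bash
cat >> h.py <<'E'
def inpot(c):
    P,ok=wcloud(c)
    Q=P[ok&(np.hypot(P[...,0]-451,P[...,1]-214)<50)&(P[...,2]>30)&(P[...,2]<100)]
    for z in range(34,100,4):
        q=Q[(Q[:,2]>=z)&(Q[:,2]<z+4)]
        if len(q)>20: print(z,len(q),np.percentile(q,[2,98],axis=0).round().tolist())
E
python3 - <<'E'
from h import *
s=st(); c=eyes.camera("wrist"); inpot(c); cv2.imwrite("pics/w8.png",c["img"][100:400])
E
```

```text
{'clock': 25.35, 'eef_pos': [450.082, 227.988, 184.277], 'eef_rot': [3.141, 0.0, -0.001], 'wrist_force': [-0.323, -0.423, -0.815], 'finger_gap': 21.577, 'finger_force': 24.999, 'joints': [0.396, 0.218, 1.675, -0.0, 1.249, 1.968]}
38 3450 [[409.0, 167.0, 39.0], [492.0, 260.0, 42.0]]
42 41 [[429.0, 175.0, 42.0], [486.0, 256.0, 46.0]]
46 44 [[426.0, 194.0, 46.0], [481.0, 242.0, 50.0]]
50 357 [[443.0, 200.0, 51.0], [481.0, 243.0, 54.0]]
54 460 [[442.0, 202.0, 54.0], [478.0, 241.0, 57.0]]
58 394 [[423.0, 188.0, 59.0], [481.0, 202.0, 62.0]]
62 357 [[425.0, 190.0, 62.0], [479.0, 201.0, 64.0]]
```

View pics/w8.png

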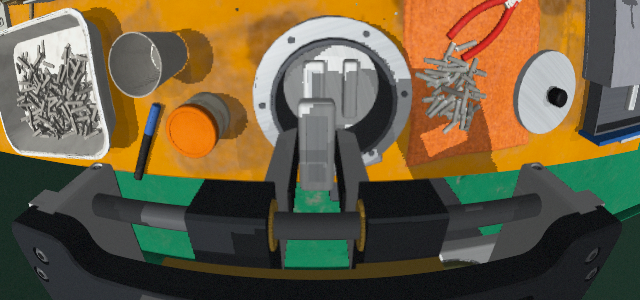

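Two ingots are in the pot: one flat at (315,75) and one on edge at (350,75). The third is held, so I'll stack it on the flat one.

>>> {"fn": "arm_command", "kwargs": {"plan": [[-1,0.001,-0.004,0.03,0],[-1,0,0,0.04,0],[-1,0,0,0.03,0],[-1,0,0,0.018,0],[-1,0,0,0.007,0],[-1,0,0,0,0],[-0.4,0,0,0,0],[-0.4,0,0,0,0],[-0.4,0,0,-0.02,0],[-0.4,0,0,-0.05,0],[-0.4,0,0,-0.055,0],[-0.4,0,0.05,-0.01,0],[-0.3,-0.01,0.06,0,0],[-0.3,0,0.06,0,0],[-0.3,0,0.06,0,0],[-0.3,0,0.06,0,0],[-0.3,0,0.06,0,0],[-0.3,0,0.06,0,0],[-0.3,0,0.06,0,0],[-0.3,0,0.06,0,0]]}}

```text
clock: 27.9
eef_pos: [440.7, -299.0, 195.1]
eef_rot: [3.141, -0.001, -0.0]
wrist_force: [0.6, 1.0, 0.5]
finger_gap: 32.8
finger_force: 0.0
```

>>> {"fn": "arm_command", "kwargs": {"plan": [[-0.3,0,0.04,0,0],[-0.3,0,0,0,0],[-0.3,0,0,0,0]]}}

```text
clock: 28.28
eef_pos: [440.9, -336.4, 194.6]
eef_rot: [-3.141, -0.0, -0.0]
wrist_force: [-0.5, -0.5, -0.2]
finger_gap: 33.0
finger_force: 0.0
```

```bash
python3 - <<'E'
from h import *
st(); c=eyes.camera("wrist"); cv2.imwrite("pics/w9.png",c["img"]); drawer(c)
E
```

```text
{'clock': 28.275, 'eef_pos': [440.909, -336.368, 194.606], 'eef_rot': [-3.141, -0.0, -0.0], 'wrist_force': [-0.467, -0.508, -0.164], 'finger_gap': 33.02, 'finger_force': 0.0, 'joints': [-0.718, 0.319, 1.522, 0.0, 1.301, 0.853]}
ingot 437.9 -340.1 size [21.5 56.3] yaw -0.035 z 32.1 px [311, 161, 21, 48, 866]
```

>>> {"fn": "arm_command", "kwargs": {"plan": [[-0.3,-0.002,0.004,0.02,0.02],[-0.3,0,0,0.05,0],[-0.3,0,0,0.05,0],[-0.3,0,0,0.033,0],[-0.3,0,0,0.015,0],[-0.3,0,0,0.006,0],[-0.3,0,0,0,0],[-1,0,0,0,0],[-1,0,0,0,0],[-1,0,0,0,0],[-1,0,0,-0.01,0],[-1,0,0,-0.03,0],[-1,0,0,-0.06,0],[-1,0,0,-0.065,-0.02],[-1,0,0,0,0]]}}

```text
refused, shift out of range in row 14
```

>>> {"fn": "arm_command", "kwargs": {"plan": [[-0.3,-0.002,0.004,0.02,0.02],[-0.3,0,0,0.05,0],[-0.3,0,0,0.05,0],[-0.3,0,0,0.033,0],[-0.3,0,0,0.015,0],[-0.3,0,0,0.006,0],[-0.3,0,0,0,0],[-1,0,0,0,0],[-1,0,0,0,0],[-1,0,0,0,0],[-1,0,0,-0.01,0],[-1,0,0,-0.03,0],[-1,0,0,-0.06,0],[-1,0,0,-0.06,-0.02],[-1,0,0,-0.005,0],[-1,0,0,0,0]]}}

```text
clock: 30.32
eef_pos: [438.6, -340.7, 185.1]
eef_rot: [-3.141, 0.0, -0.0]
wrist_force: [0.2, 0.0, -2.0]
finger_gap: 21.9
finger_force: 25.0
```

>>> {"fn": "arm_command", "kwargs": {"plan": [[-1,0,-0.03,-0.005,0],[-1,0.006,-0.05,0,0],[-1,0.006,-0.055,0,0],[-1,0,-0.055,0,0],[-1,0,-0.055,0,0],[-1,0,-0.055,0,0],[-1,0,-0.055,0,0],[-1,0,-0.055,0,0],[-1,0,-0.055,0,0],[-1,0,-0.04,0,0],[-1,0,-0.025,0,0],[-1,0,-0.008,0,0],[-1,0,0,0,0],[-1,0,0,0,0]]}}

```text
clock: 32.08
eef_pos: [451.0, 196.2, 190.1]
eef_rot: [3.141, 0.001, -0.001]
wrist_force: [-0.0, -0.4, -1.5]
finger_gap: 21.6
finger_force: 25.0
```

```bash
python3 - <<'E'
from h import *
s=st(); c=eyes.camera("wrist"); inpot(c); cv2.imwrite("pics/w10.png",c["img"][100:400])
E
```

```text
{'clock': 32.075, 'eef_pos': [451.009, 196.167, 190.103], 'eef_rot': [3.141, 0.001, -0.001], 'wrist_force': [-0.044, -0.444, -1.531], 'finger_gap': 21.636, 'finger_force': 24.992, 'joints': [0.336, 0.184, 1.701, -0.0, 1.257, 1.908]}
38 2894 [[408.0, 167.0, 39.0], [492.0, 261.0, 42.0]]
42 43 [[425.0, 176.0, 42.0], [488.0, 257.0, 46.0]]
46 29 [[464.0, 191.0, 46.0], [481.0, 233.0, 49.0]]
50 135 [[422.0, 192.0, 51.0], [481.0, 224.0, 54.0]]
54 73 [[426.0, 187.0, 54.0], [481.0, 224.0, 58.0]]
58 282 [[448.0, 189.0, 58.0], [481.0, 240.0, 62.0]]
62 261 [[433.0, 190.0, 62.0], [481.0, 244.0, 66.0]]
66 1137 [[423.0, 224.0, 66.0], [480.0, 244.0, 70.0]]
```

>>> {"fn": "arm_command", "kwargs": {"plan": [[-1,0,0.001,0.03,0],[-1,0,0,0.04,0],[-1,0,0,0.03,0],[-1,0,0,0.015,0],[-1,0,0,0.006,0],[-1,0,0,0,0],[-0.45,0,0,0,0],[-0.45,0,0,0,0],[-0.4,0,0,-0.02,0],[-0.4,0,0,-0.05,0],[-0.4,0,0,-0.055,0],[-0.4,0,0,0,0],[-0.4,0,0,0,0],[-0.4,0,0,0,0]]}}

```text
clock: 33.88
eef_pos: [450.6, 195.9, 193.3]
eef_rot: [3.141, 0.002, -0.0]
wrist_force: [-0.6, 0.1, 0.1]
finger_gap: 28.6
finger_force: 0.0
```

```bash
python3 - <<'E'
from h import *
s=st(); c=eyes.camera("wrist"); inpot(c); cv2.imwrite("pics/w11.png",c["img"][:300])
P,ok=wcloud(c)
for x0,y0,r,a,b in((436,-108,75,9,22),(451,214,75,102,112)):
    Q=P[ok&(np.hypot(P[...,0]-x0,P[...,1]-y0)<r)&(P[...,2]>a)&(P[...,2]<b)]
    print(len(Q),cv2.minEnclosingCircle(Q[:,:2].astype(np.float32)))
E
```

```text
{'clock': 33.875, 'eef_pos': [450.569, 195.921, 193.262], 'eef_rot': [3.141, 0.002, -0.0], 'wrist_force': [-0.647, 0.107, 0.147], 'finger_gap': 28.616, 'finger_force': 0.0, 'joints': [0.336, 0.181, 1.697, -0.0, 1.265, 1.907]}
38 3134 [[405.0, 167.0, 39.0], [492.0, 261.0, 42.0]]
42 58 [[421.0, 183.0, 42.0], [483.0, 257.0, 46.0]]
50 126 [[422.0, 193.0, 50.0], [481.0, 224.0, 54.0]]
54 40 [[424.0, 198.0, 54.0], [481.0, 224.0, 58.0]]
58 29 [[459.0, 223.0, 58.0], [481.0, 242.0, 62.0]]
62 62 [[426.0, 223.0, 62.0], [481.0, 245.0, 66.0]]
66 1101 [[424.0, 223.0, 66.0], [481.0, 244.0, 70.0]]
70 51 [[422.0, 186.0, 70.0], [482.0, 239.0, 74.0]]
74 1214 [[424.0, 187.0, 74.0], [481.0, 207.0, 78.0]]
3954 ((436.3157043457031, -106.93778991699219), 63.79655075073242)
1862 ((450.8551940917969, 213.85450744628906), 57.37379837036133)
```

View pics/w11.png

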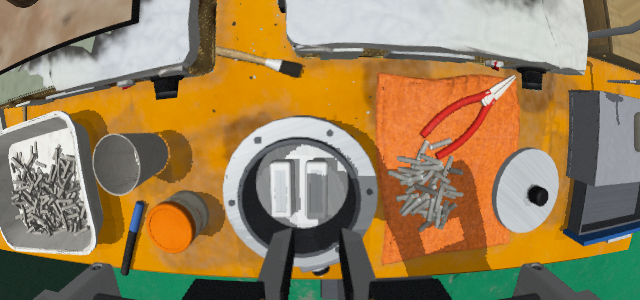

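All four ingots lie in the pot, stacked at (285,190) and (317,190). The drawer is empty and the cover is at (527,190). Next I'll fetch the cover.

>>> {"fn": "arm_command", "kwargs": {"plan": [[0,-0.0045,0.0345,-0.005,0],[0,-0.01,0.055,0,0],[0,0,0.055,0,0],[0,0,0.055,0,0],[0,0,0.055,0,0],[0,0,0.05,0,0],[0,0,0,0.05,0],[0,0,0,0.05,0],[0,0,0,0.045,0],[0,0,0,0.02,0],[0,0,0,0.011,0],[0,0,0,0,0],[-1,0,0,0,0],[-1,0,0,0,0],[-1,0,0,0,0],[-1,0,0,0,0]], "newtons": 30}}

```text
clock: 35.92
eef_pos: [436.9, -108.5, 24.0]
eef_rot: [3.141, -0.001, -0.0]
wrist_force: [-0.5, 0.7, 7.5]
finger_gap: 25.4
finger_force: 30.0
```

>>> {"fn": "arm_command", "kwargs": {"plan": [[-1,0,0,-0.01,0],[-1,0,0,-0.03,0],[-1,0,0,-0.05,0],[-1,0,0,-0.05,0],[-1,0,0,-0.03,0],[-1,0.005,-0.03,0,0],[-1,0.01,-0.045,0,0],[-1,0,-0.045,0,0],[-1,0,-0.045,0,0],[-1,0,-0.045,0,0],[-1,0,-0.045,0,0],[-1,0,-0.04,0,0],[-1,0,-0.02,0,0],[-1,0,-0.007,0,0],[-1,0,0,0,0],[-1,0,0,0,0]]}}

```text
clock: 37.92
eef_pos: [451.6, 212.8, 193.6]
eef_rot: [3.141, 0.0, -0.001]
wrist_force: [0.6, 0.6, -3.2]
finger_gap: 25.5
finger_force: 29.8
```

```bash
python3 - <<'E'
from h import *
s=st(); c=eyes.camera("wrist"); P,ok=wcloud(c); e=s["eef_pos"]
Q=P[ok&(np.hypot(P[...,0]-e[0],P[...,1]-e[1])<75)&(abs(P[...,2]-e[2]+4)<12)]
print(len(Q),cv2.minEnclosingCircle(Q[:,:2].astype(np.float32)),Q.mean(0), np.linalg.lstsq(np.c_[Q[:,:2]-Q[:,:2].mean(0),np.ones(len(Q))],Q[:,2],rcond=None)[0])
E
```

```text
{'clock': 37.925, 'eef_pos': [451.573, 212.799, 193.551], 'eef_rot': [3.141, 0.0, -0.001], 'wrist_force': [0.602, 0.557, -3.186], 'finger_gap': 25.533, 'finger_force': 29.816, 'joints': [0.367, 0.197, 1.678, -0.0, 1.267, 1.939]}
18917 ((451.1450500488281, 214.52294921875), 63.020423889160156) [465.62033004 214.90957314 185.56839974] [-7.55710612e-03  2.85454834e-02  1.85568400e+02]
```

>>> {"fn": "arm_command", "kwargs": {"plan": [[-1,0,0.001,0.02,0],[-1,0,0,0.025,0],[-1,0,0,0.015,0],[-1,0,0,0.005,0],[-1,0,0,0.004,0],[-1,0,0,0.004,0],[-1,0,0,0.002,0],[-1,0,0,0,0]]}}

```text
clock: 38.98
eef_pos: [451.8, 212.8, 119.0]
eef_rot: [-3.141, -0.001, -0.0]
wrist_force: [0.7, 2.2, 1.3]
finger_gap: 25.5
finger_force: 29.8
```

>>> {"fn": "arm_command", "kwargs": {"plan": [[-0.9,0,0,0.001,0],[0,0,0,0,0],[0,0,0,0,0],[0,0,0,0,0],[0,0,0,-0.02,0],[0,0,0,-0.04,0],[0,0,0,-0.06,0],[0,0,0,-0.02,0],[0,0,0,0,0],[0,0,0,0,0]]}}

```text
clock: 40.22
eef_pos: [451.1, 212.4, 256.0]
eef_rot: [3.141, 0.002, -0.0]
wrist_force: [1.3, -0.3, -0.5]
finger_gap: 47.1
finger_force: 0.0
```

```bash
python3 - <<'E'
from h import *
import pickle
s=st(); c=eyes.camera("wrist"); P,ok=wcloud(c); cv2.imwrite("pics/w12.png",c["img"])
Q=P[ok&(np.hypot(P[...,0]-451,P[...,1]-214)<63)&(P[...,2]>100)&(P[...,2]<120)]
print(len(Q),cv2.minEnclosingCircle(Q[:,:2].astype(np.float32)),Q.mean(0), np.linalg.lstsq(np.c_[Q[:,:2]-Q[:,:2].mean(0),np.ones(len(Q))],Q[:,2],rcond=None)[0])
Q=P[ok&(P[...,2]>78)&(P[...,2]<92)&(np.hypot(P[...,0]-488,P[...,1]-420)<60)]; print("cup",len(Q),cv2.minEnclosingCircle(Q[:,:2].astype(np.float32)))
# stand in the top and scene
for n in("top","scene"):
    c=eyes.camera(n); pickle.dump(c,open(n+"2.pkl","wb")); P,ok=cloud(c)
    m=ok&(P[...,2]>120)&(P[...,2]<310)&(P[...,0]>540)&(P[...,0]<690)&(P[...,1]<-110)&(P[...,1]>-230)
    v,u=np.nonzero(m); print(n,u.min(),u.max(),v.min(),v.max())
    for z in range(110,300,10):
        q=P[m&(P[...,2]>=z)&(P[...,2]<z+10)]
        if len(q): print(z,len(q),q.min(0)[:2].round(),q.max(0)[:2].round(),np.median(q,axis=0)[:2].round())
cv2.imwrite("pics/stand.png",cv2.resize(c["img"][v.min()-15:v.max()+25,u.min()-40:u.max()+40],None,fx=5,fy=5,interpolation=cv2.INTER_CUBIC)[:600,:800])
E
```

```text
{'clock': 40.225, 'eef_pos': [451.131, 212.378, 256.005], 'eef_rot': [3.141, 0.002, -0.0], 'wrist_force': [1.255, -0.314, -0.499], 'finger_gap': 47.123, 'finger_force': 0.0, 'joints': [0.367, 0.149, 1.587, -0.0, 1.407, 1.938]}
9296 ((451.1426086425781, 213.97763061523438), 62.931121826171875) [454.39745801 214.05069319 109.92487042] [-4.46817987e-04  6.46611018e-04  1.09924870e+02]
cup 423 ((485.5878601074219, 418.5754699707031), 35.54128646850586)
top 364 385 141 176
120 9 [ 598. -174.] [ 662. -149.] [ 603. -157.]
130 10 [ 598. -182.] [ 664. -149.] [ 600. -161.]
140 13 [ 598. -183.] [ 663. -151.] [ 602. -158.]
150 7 [ 599. -181.] [ 660. -156.] [ 605. -165.]
160 5 [ 600. -167.] [ 661. -154.] [ 659. -158.]
170 5 [ 600. -167.] [ 663. -153.] [ 658. -158.]
180 5 [ 602. -164.] [ 662. -154.] [ 659. -157.]
190 5 [ 600. -168.] [ 664. -153.] [ 659. -162.]
200 8 [ 600. -166.] [ 665. -153.] [ 659. -157.]
210 4 [ 600. -169.] [ 659. -155.] [ 659. -159.]
220 14 [ 598. -174.] [ 663. -153.] [ 602. -164.]
230 9 [ 597. -180.] [ 660. -149.] [ 604. -157.]
240 7 [ 597. -180.] [ 664. -151.] [ 605. -154.]

[... 443 characters left out ...]
.] [ 602. -167.]
160 12 [ 598. -171.] [ 661. -157.] [ 656. -162.]
170 17 [ 597. -171.] [ 664. -155.] [ 659. -162.]
180 10 [ 597. -170.] [ 661. -156.] [ 630. -165.]
190 15 [ 597. -171.] [ 665. -156.] [ 659. -163.]
200 16 [ 598. -171.] [ 663. -155.] [ 656. -164.]
210 10 [ 599. -171.] [ 660. -158.] [ 658. -163.]
220 30 [ 596. -178.] [ 664. -155.] [ 602. -164.]
230 20 [ 595. -185.] [ 662. -154.] [ 602. -161.]
240 17 [ 600. -185.] [ 664. -156.] [ 657. -163.]
250 17 [ 595. -186.] [ 662. -150.] [ 603. -161.]
260 27 [ 596. -185.] [ 666. -152.] [ 604. -162.]
270 82 [ 570. -185.] [ 666. -150.] [ 603. -165.]
280 7 [ 565. -176.] [ 597. -161.] [ 569. -173.]
290 1 [ 565. -172.] [ 565. -172.] [ 565. -172.]
```

View pics/stand.png

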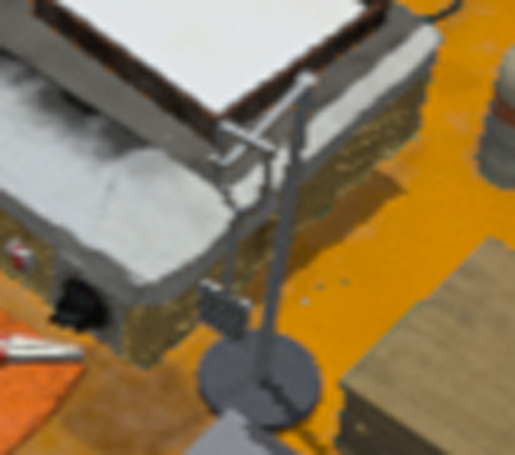

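The cover is seated level: its disc top is at 109.9 mm, as at the start, and it is centred on the rim. In the crop the stand's post rises at (270,250), the hook tip is at (217,150), and the skimmer hangs with its blade at (222,310). Next comes the drawer.

>>> {"fn": "arm_command", "kwargs": {"plan": [[-0.5,-0.03,0.04,0.02,0],[-1,-0.03,0.055,0.03,0],[-1,0,0.055,0,0],[-1,0,0.055,0,0],[-1,0,0.055,0,0],[-1,0,0.055,0,0],[-1,0,0.055,0,0],[-1,0,0.055,0,0],[-1,0,0.055,0,0],[-1,-0.02,0.055,0,0],[-1,-0.041,0.008,0,-0.078],[-1,0,0,0,0],[-1,0,0,0,0]], "newtons": 10}}

```text
clock: 42.0
eef_pos: [333.8, -324.7, 210.3]
eef_rot: [-3.141, -0.0, 0.077]
wrist_force: [0.3, 0.6, 0.2]
finger_gap: 0.5
finger_force: 0.0
```

```bash
python3 - <<'E'
from h import *
s=st(); c=eyes.camera("wrist"); P,ok=wcloud(c); cv2.imwrite("pics/w13.png",c["img"])
im=c["img"].astype(int)
Q=P[ok&(im[...,0]>im[...,2]+40)&(P[...,2]>55)&(P[...,2]<75)&(P[...,0]<470)]; print("front",len(Q),cv2.minAreaRect(Q[:,:2].astype(np.float32)),Q[:,2].mean())
for y in (-260,-330,-400):
    q=P[ok&(abs(P[...,1]-y)<3)&(P[...,2]>45)&(P[...,2]<73)&(P[...,0]>330)&(P[...,0]<600)]
    h=np.histogram(q[:,0],bins=np.arange(330,560,5)); print(y,[(int(b),int(n)) for n,b in zip(*h) if n])
E
```

```text
{'clock': 42.0, 'eef_pos': [333.76, -324.723, 210.263], 'eef_rot': [-3.141, -0.0, 0.077], 'wrist_force': [0.336, 0.551, 0.246], 'finger_gap': 0.495, 'finger_force': 0.0, 'joints': [-0.85, 0.107, 1.742, 0.0, 1.293, 0.643]}
front 1712 ((380.3798828125, -321.7799377441406), (8.06960678100586, 235.10494995117188), 4.472126483917236) 66.2912248045455
-260 [(370, 17), (375, 34), (380, 2), (460, 2), (465, 28), (470, 23), (475, 29), (480, 25), (485, 26), (490, 25), (495, 27), (500, 25), (505, 25), (510, 24), (515, 25), (520, 23), (525, 23), (530, 13)]
-330 [(365, 11), (370, 26), (375, 23), (380, 36), (385, 4), (470, 24), (475, 28), (480, 26), (485, 27), (490, 28), (495, 25), (500, 29), (505, 25), (510, 25), (515, 25), (520, 25), (525, 9)]
-400 [(380, 17), (385, 30), (390, 6), (475, 21), (480, 28), (485, 22), (490, 26), (495, 25), (500, 23), (505, 24), (510, 24), (515, 24), (520, 27), (525, 21), (530, 23), (535, 21), (540, 24), (545, 10)]
```

View pics/w13.png

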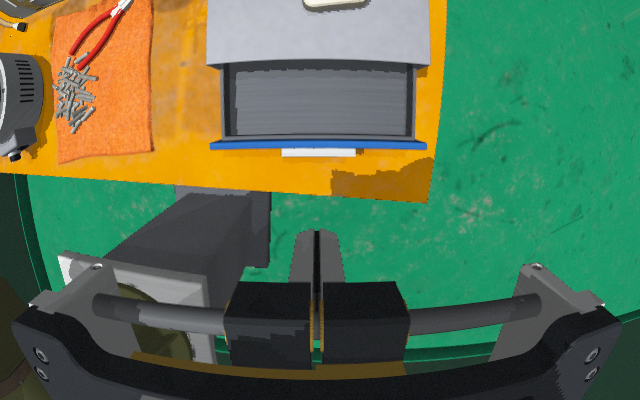

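The drawer is empty. Its front runs along (210–427,146), with the pull at (318,152). The pull is near x 366 and the chest front near x 470, so there is about 85–90 mm to push.

>>> {"fn": "arm_command", "kwargs": {"plan": [[-1,0,0,0.06,0],[-1,0,0,0.06,0],[-1,0,0,0.04,0],[-1,0,0,0.01,0],[-1,0.01,0,0,0],[-1,0.012,0,0,0],[-1,0.012,0,0,0],[-1,0.012,0,0,0],[-1,0.012,0,0,0],[-1,0.012,0,0,0],[-1,0.012,0,0,0],[-1,0.008,0,0,0],[-1,0,0,0,0]]}}

```text
clock: 43.68
eef_pos: [423.6, -317.7, 40.3]
eef_rot: [-3.141, -0.0, 0.078]
wrist_force: [0.5, 0.0, -0.9]
finger_gap: 0.5
finger_force: 0.0
```

>>> {"fn": "arm_command", "kwargs": {"plan": [[-1,0.005,0,0,0],[-1,0.005,0,0,0],[-1,0.005,0,0,0],[-1,0.003,0,0,0],[-1,0,0,0,0]]}}

```text
clock: 44.3
eef_pos: [441.3, -316.5, 40.4]
eef_rot: [3.142, -0.0, 0.078]
wrist_force: [0.4, 0.1, 0.3]
finger_gap: 0.8
finger_force: 0.2
```

>>> {"fn": "arm_command", "kwargs": {"plan": [[-1,0.004,0,0,0],[-1,0.003,0,0,0],[-1,0.003,0,0,0],[-1,0,0,0,0]]}}

```text
clock: 44.8
eef_pos: [449.0, -315.9, 40.4]
eef_rot: [-3.14, 0.005, 0.078]
wrist_force: [-21.2, 0.3, 11.4]
finger_gap: 0.7
finger_force: 10.6
```

```bash
python3 - <<'E'
from h import *
s=st(); c=eyes.camera("wrist"); P,ok=wcloud(c)
im=c["img"].astype(int)
Q=P[ok&(im[...,0]>im[...,2]+40)&(P[...,2]>55)&(P[...,2]<75)&(P[...,0]<480)&(P[...,0]>340)]; print("front",len(Q),cv2.minAreaRect(Q[:,:2].astype(np.float32)))
for y in (-260,-290,-350,-400):
    q=P[ok&(abs(P[...,1]-y)<3)&(P[...,2]>60)&(P[...,2]<73)&(P[...,0]>330)&(P[...,0]<600)]
    h=np.histogram(q[:,0],bins=np.arange(430,520,3)); print(y,[(int(b),int(n)) for n,b in zip(*h) if n])
E
```

```text
{'clock': 44.8, 'eef_pos': [449.025, -315.866, 40.448], 'eef_rot': [-3.14, 0.005, 0.078], 'wrist_force': [-21.245, 0.292, 11.396], 'finger_gap': 0.656, 'finger_force': 10.589, 'joints': [-0.679, 0.493, 1.671, -0.003, 0.983, 0.816]}
front 0 ((0.0, 0.0), (0.0, 0.0), 0.0)
-260 [(463, 17), (466, 53), (469, 50), (472, 60), (475, 54), (478, 55), (481, 54), (484, 61), (487, 62), (490, 59), (493, 61), (496, 62), (499, 62), (502, 63), (505, 62), (508, 64), (511, 69), (514, 69)]
-290 [(457, 45), (460, 46), (463, 30), (466, 28), (469, 65), (472, 62), (475, 59), (478, 64), (481, 66), (484, 61), (487, 67), (490, 64), (493, 68), (496, 70), (499, 67), (502, 69), (505, 74), (508, 72), (511, 74), (514, 72)]
-350 [(460, 15), (463, 53), (466, 48), (469, 7), (472, 53), (475, 56), (478, 59), (481, 61), (484, 63), (487, 59), (490, 58), (493, 62), (496, 64), (499, 67), (502, 62), (505, 68), (508, 65), (511, 64), (514, 66)]
-400 [(475, 27), (478, 45), (481, 45), (484, 45), (487, 49), (490, 46), (493, 46), (496, 48), (499, 52), (502, 47), (505, 52), (508, 42), (511, 49), (514, 49)]
```

>>> {"fn": "arm_command", "kwargs": {"plan": [[-1,-0.02,0,0,0],[-1,0,0,-0.05,0],[-1,0,0,-0.06,0],[-1,0,0,-0.06,0],[-0.6,0,0,-0.06,0],[-0.2,0,0,-0.055,0],[0.2,0.04,-0.034,0,0],[0.2,0.04,-0.034,0,0],[0.2,0.04,-0.034,0,0],[0.2,0.042,-0.034,0,0],[0.2,0,0,0,-0.07],[0.2,0,0,0,0],[0.2,0,0,0,0]], "newtons": 20}}

```text
clock: 46.48
eef_pos: [581.9, -169.4, 325.7]
eef_rot: [3.141, -0.0, 0.146]
wrist_force: [-0.3, -0.4, 0.2]
finger_gap: 56.2
finger_force: 0.0
```

```bash
python3 - <<'E'
from h import *
s=st(); c=eyes.camera("wrist"); P,ok=wcloud(c); cv2.imwrite("pics/w14.png",c["img"])
for y in (-250,-330,-390):
    q=P[ok&(abs(P[...,1]-y)<3)&(P[...,2]>60)&(P[...,2]<73)&(P[...,0]>330)&(P[...,0]<600)]
    h=np.histogram(q[:,0],bins=np.arange(440,500,3)); print(y,[(int(b),int(n)) for n,b in zip(*h) if n])
m=ok&(P[...,2]>120)&(P[...,2]<300)&(P[...,0]>540)&(P[...,0]<690)&(P[...,1]<-120)&(P[...,1]>-220)
for z in list(range(120,220,20))+list(range(220,300,10)):
    q=P[m&(P[...,2]>=z)&(P[...,2]<z+10)&(P[...,0]<630)]
    if len(q): print(z,len(q),q.min(0)[:2].round(),q.max(0)[:2].round(),np.median(q,axis=0)[:2].round(), q[q[:,1].argmin(),:2].round(),q[q[:,1].argmax(),:2].round())
E
```

```text
{'clock': 46.475, 'eef_pos': [581.929, -169.428, 325.681], 'eef_rot': [3.141, -0.0, 0.146], 'wrist_force': [-0.297, -0.429, 0.235], 'finger_gap': 56.174, 'finger_force': 0.0, 'joints': [-0.344, 0.376, 1.146, 0.0, 1.618, 1.081]}
-250 [(464, 5), (467, 7), (470, 7), (473, 6), (476, 6), (479, 7), (482, 8), (485, 7), (488, 6), (491, 5), (494, 6)]
-330 [(458, 1), (461, 5), (464, 5), (470, 4), (473, 7), (476, 5), (479, 6), (482, 7), (485, 6), (488, 8), (491, 6), (494, 6)]
-390 [(473, 1), (476, 5), (479, 6), (482, 6), (485, 4), (488, 6), (491, 4), (494, 7)]
120 43 [ 601. -181.] [ 608. -147.] [ 604. -168.] [ 606. -181.] [ 601. -147.]
140 91 [ 599. -182.] [ 607. -146.] [ 603. -168.] [ 605. -182.] [ 600. -146.]
220 84 [ 598. -174.] [ 608. -154.] [ 604. -160.] [ 608. -174.] [ 604. -154.]
230 83 [ 599. -180.] [ 609. -147.] [ 603. -156.] [ 607. -180.] [ 602. -147.]
240 31 [ 600. -180.] [ 608. -147.] [ 603. -152.] [ 608. -180.] [ 602. -147.]
250 43 [ 601. -181.] [ 609. -147.] [ 605. -176.] [ 607. -181.] [ 601. -147.]
260 40 [ 600. -182.] [ 608. -146.] [ 603. -152.] [ 607. -182.] [ 600. -146.]
270 814 [ 572. -182.] [ 630. -146.] [ 603. -164.] [ 605. -182.] [ 602. -146.]
280 106 [ 568. -179.] [ 607. -150.] [ 573. -168.] [ 607. -179.] [ 601. -150.]
290 6 [ 569. -170.] [ 571. -167.] [ 570. -168.] [ 570. -170.] [ 569. -167.]
```

View pics/w14.png

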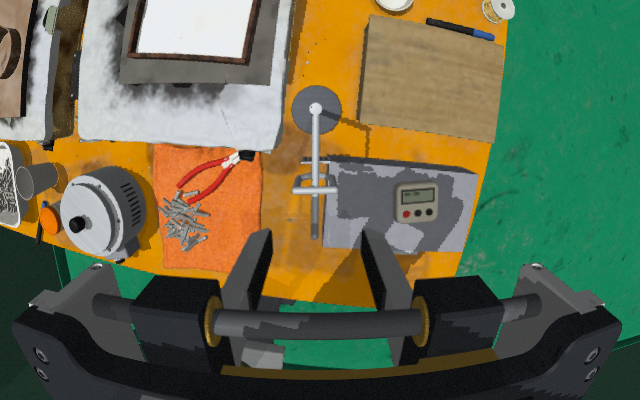

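The view shows the hook from the post at (316,108) to the tip at (315,235), with the skimmer loop across it at (315,188). The drawer front now sits flush against the chest at about (330,240). The loop is centred at (604,-164) and is 36 mm wide. I'll move over it and pinch.

>>> {"fn": "arm_command", "kwargs": {"plan": [[0.2,0.0225,-0.002,0,0],[0.2,0,0,0.03,0],[0.2,0,0,0.04,0],[0.2,0,0,0.02,0],[0.2,0,0,0,0],[-1,0,0,0,0],[-1,0,0,0,0],[-1,0,0,0,0],[-1,0,0,0,0],[-1,0,0,0,0]], "newtons": 30}}

```text
clock: 47.78
eef_pos: [604.2, -163.8, 236.1]
eef_rot: [3.141, -0.001, 0.148]
wrist_force: [0.0, 0.3, 5.8]
finger_gap: 35.7
finger_force: 30.0
```

>>> {"fn": "arm_command", "kwargs": {"plan": [[-1,0,0,-0.01,0],[-1,0,0,-0.012,0],[-1,0,0,-0.008,0],[-1,0,0,0,0],[-1,-0.015,0,0,0],[-1,-0.025,0,0,0],[-1,-0.025,0,0,0],[-1,-0.02,0,0,0],[-1,0,0,0,0]]}}

```text
clock: 48.9
eef_pos: [519.4, -176.5, 265.6]
eef_rot: [3.142, -0.0, 0.147]
wrist_force: [-0.3, 1.1, -0.3]
finger_gap: 35.2
finger_force: 30.0
```

```bash
python3 - <<'E'
from h import *
s=st(); c=eyes.camera("wrist"); P,ok=wcloud(c); cv2.imwrite("pics/w15.png",c["img"]); e=s["eef_pos"]
for z in range(90,320,15):
    q=P[ok&(np.hypot(P[...,0]-e[0],P[...,1]-e[1])<45)&(P[...,2]>=z)&(P[...,2]<z+15)]
    if len(q): print(z,len(q),q.min(0)[:2].round(),q.max(0)[:2].round(),np.median(q,axis=0)[:2].round())
E
```

```text
{'clock': 48.9, 'eef_pos': [519.36, -176.493, 265.636], 'eef_rot': [3.142, -0.0, 0.147], 'wrist_force': [-0.275, 1.099, -0.318], 'finger_gap': 35.221, 'finger_force': 29.997, 'joints': [-0.394, 0.258, 1.435, -0.0, 1.448, 1.029]}
135 64 [ 516. -192.] [ 522. -157.] [ 519. -177.]
150 165 [ 515. -193.] [ 522. -158.] [ 519. -175.]
165 233 [ 513. -193.] [ 522. -158.] [ 519. -176.]
180 42 [ 518. -179.] [ 521. -172.] [ 520. -175.]
195 38 [ 519. -179.] [ 521. -173.] [ 520. -175.]
210 54 [ 519. -178.] [ 521. -173.] [ 520. -175.]
225 56 [ 517. -178.] [ 521. -172.] [ 520. -175.]
240 177 [ 515. -184.] [ 522. -166.] [ 519. -175.]
255 386 [ 514. -198.] [ 533. -151.] [ 520. -180.]
270 635 [ 516. -203.] [ 534. -145.] [ 525. -187.]
285 893 [ 516. -203.] [ 534. -144.] [ 525. -164.]
300 1687 [ 509. -204.] [ 534. -144.] [ 522. -175.]
315 1121 [ 509. -204.] [ 534. -144.] [ 526. -192.]
```

>>> {"fn": "arm_command", "kwargs": {"plan": [[-1,0,0,-0.02,0.07],[-1,0,0,-0.02,0.077],[-1,-0.01,-0.03,0,0],[-1,-0.012,-0.05,0,0],[-1,-0.012,-0.055,0,0],[-1,0,-0.055,0,0],[-1,0,-0.055,0,0],[-1,0,-0.055,0,0],[-1,0,-0.055,0,0],[-1,0,-0.055,0,0],[-1,0,-0.055,0,0],[-1,0,-0.055,0,0],[-1,0,-0.05,0,0],[-1,0,-0.02,0,0],[-1,0,-0.004,0,0],[-1,0,0,0,0],[-1,0,0,0,0]]}}

```text
clock: 51.08
eef_pos: [485.8, 416.9, 305.7]
eef_rot: [-3.141, -0.0, -0.0]
wrist_force: [-0.3, -0.0, -0.7]
finger_gap: 35.2
finger_force: 30.0
```

```bash
python3 - <<'E'
from h import *
s=st(); c=eyes.camera("wrist"); P,ok=wcloud(c); cv2.imwrite("pics/w16.png",c["img"]); e=s["eef_pos"]
for z in range(150,250,15):
    q=P[ok&(np.hypot(P[...,0]-e[0],P[...,1]-e[1])<45)&(P[...,2]>=z)&(P[...,2]<z+15)]
    if len(q): print(z,len(q),q.min(0)[:2].round(),q.max(0)[:2].round(),np.median(q,axis=0)[:2].round())
Q=P[ok&(P[...,2]>78)&(P[...,2]<92)&(np.hypot(P[...,0]-486,P[...,1]-418)<60)]; print("cup",len(Q),cv2.minEnclosingCircle(Q[:,:2].astype(np.float32)))
E
```

```text
{'clock': 51.075, 'eef_pos': [485.809, 416.871, 305.746], 'eef_rot': [-3.141, -0.0, -0.0], 'wrist_force': [-0.303, -0.041, -0.737], 'finger_gap': 35.206, 'finger_force': 29.997, 'joints': [0.652, 0.465, 1.068, -0.0, 1.608, 2.223]}
180 115 [484. 401.] [486. 437.] [485. 418.]
195 163 [484. 401.] [486. 436.] [485. 417.]
210 198 [482. 401.] [487. 436.] [485. 419.]
225 41 [484. 415.] [487. 421.] [486. 417.]
240 46 [485. 415.] [488. 421.] [486. 418.]
cup 222 ((485.74151611328125, 418.7769470214844), 35.45249938964844)
```

>>> {"fn": "arm_command", "kwargs": {"plan": [[-1,0.001,0,0.04,0],[-1,0,0,0.05,0],[-1,0,0,0.035,0],[-1,0,0,0.025,0],[-1,0,0,0.015,0],[-1,0,0,0.005,0],[-1,0,0,0,0]]}}

```text
clock: 52.0
eef_pos: [486.7, 417.7, 136.1]
eef_rot: [-3.141, -0.001, 0.001]
wrist_force: [-0.2, -0.3, -0.6]
finger_gap: 35.0
finger_force: 30.0
```

>>> {"fn": "arm_command", "kwargs": {"plan": [[-1,0,0,0.004,0],[-1,0,0,0.003,0],[-1,0,0,0,0],[0.5,0,0,0,0],[0.5,0,0,0,0],[0.5,0,0,0,0],[0.5,0,0,0,0],[0.5,0,0,-0.02,0],[0.5,0,0,-0.05,0],[0.5,0,0,-0.06,0],[0.5,0,0,-0.06,0],[0.5,0,0,-0.05,0],[0.5,-0.04,0.04,0,0],[0.5,-0.04,0.06,0,0],[0.5,0,0.06,0,0],[0.5,0,0,0,0],[0.5,0,0,0,0]]}}

```text
clock: 54.12
eef_pos: [412.1, 265.8, 368.7]
eef_rot: [-3.141, -0.0, 0.0]
wrist_force: [-0.6, -0.6, -0.4]
finger_gap: 70.2
finger_force: 0.0
```

```bash
python3 - <<'E'
from h import *
s=st(); c=eyes.camera("wrist"); P,ok=wcloud(c)
Q=P[ok&(np.hypot(P[...,0]-451,P[...,1]-214)<63)&(P[...,2]>100)&(P[...,2]<120)]
print("cover",len(Q),cv2.minEnclosingCircle(Q[:,:2].astype(np.float32)),np.linalg.lstsq(np.c_[Q[:,:2]-Q[:,:2].mean(0),np.ones(len(Q))],Q[:,2],rcond=None)[0])
Q=P[ok&(P[...,2]>78)&(P[...,2]<92)&(np.hypot(P[...,0]-486,P[...,1]-418)<50)]; print("cup",len(Q),cv2.minEnclosingCircle(Q[:,:2].astype(np.float32)))
Q=P[ok&(P[...,2]>100)&(P[...,2]<200)&(np.hypot(P[...,0]-486,P[...,1]-418)<110)]; print("skimmer",len(Q),Q.min(0).round(),Q.max(0).round(),Q[Q[:,2].argmax()].round())
t=eyes.camera("top"); P,ok=cloud(t)
for y in (-250,-290,-330,-380):
    q=P[ok&(abs(P[...,1]-y)<5)&(P[...,2]>50)&(P[...,2]<80)&(P[...,0]>430)&(P[...,0]<600)]; print(y,np.sort(q[:,0])[:6].round())
a=cv2.resize(c["img"][40:240],(640,200)); b=cv2.resize(t["img"][160:265,365:465],(400,380),interpolation=cv2.INTER_CUBIC); o=np.zeros((580,640,3),np.uint8); o[:200]=a; o[200:,:400]=b; cv2.imwrite("pics/fin.png",o)
E
```

```text
{'clock': 54.125, 'eef_pos': [412.063, 265.84, 368.69], 'eef_rot': [-3.141, -0.0, 0.0], 'wrist_force': [-0.611, -0.574, -0.429], 'finger_gap': 70.151, 'finger_force': 0.0, 'joints': [0.498, 0.093, 1.396, 0.0, 1.652, 2.069]}
cover 5545 ((451.1335144042969, 213.92144775390625), 62.933807373046875) [1.48788863e-04 1.72158442e-04 1.09924197e+02]
cup 228 ((485.4909973144531, 418.33203125), 35.55738067626953)
skimmer 853 [481. 361. 101.] [596. 479. 171.] [483. 434. 171.]
-250 [465. 465. 465. 468. 468. 468.]
-290 [458. 458. 458. 461. 461. 462.]
-330 [460. 460. 461. 463. 463. 464.]
-380 [474. 474. 475. 478. 478. 478.]
```

View pics/fin.png

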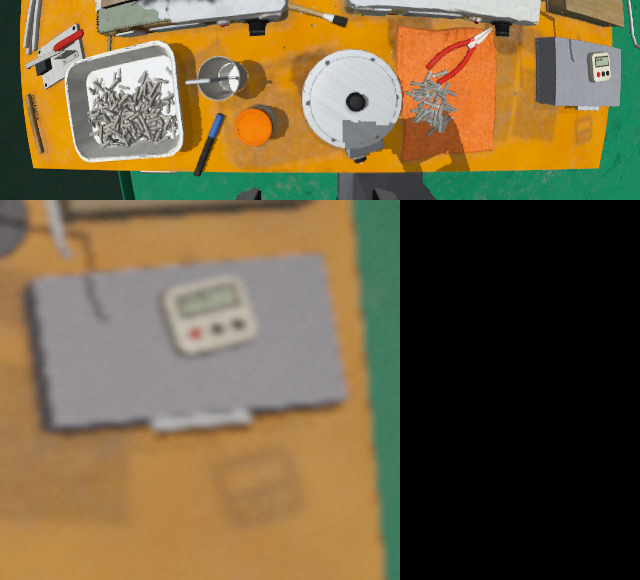

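The skimmer stands in the upright cup at (222,78). The cover is level on the pot at (352,100). The drawer front is flush with the chest so that only the pull shows (200,420), and the jar, timer and pliers are in place. I'm handing in.

```bash
python3 -c "
from h import *
print(ticket.sign_off()); st()"
```

```text
the job is handed in; nothing more can be done
None
the job is handed in; nothing more can be done
```

The job is handed in at about 54 s on the robot's clock. All four ingots are in the pot with the cover level on the rim. The drawer is pushed fully home and the skimmer stands blade down in the cup. The jar, timer and pliers were left alone. The sign-off returned no verdict.

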